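Pack away the samples: pots on the round stand, boxes in the tray

ROBOT

A 6-joint arm with a two-finger parallel gripper is mounted at the origin on the work surface. World frame = base frame: x ahead of the robot, y to its left, z up, the work surface at z = 0. Lengths are in mm, angles in rad, forces in N, time in s.
With the tool pointing down it reaches from about 275 to 750 mm from the base axis. Payload 10.2 kg.
Tool frame: the origin (TCP) lies at the very end of the fingers, on their centre line; the grasp point (between the pads) lies 19 mm behind it (ctrl.hold_point_z is the distance from the TCP to the grasp point, in mm); z points along the fingers, y is the direction in which the jaws open and shut (so a half turn about z gives the same grasp; the last joint's range is limited). The gripper opens to 85 mm and grips with 20 to 120 N. Pads are 22 mm wide; open, the fingers measure 114 mm over their backs; the gripper's body (76 mm by 85 mm) begins 54 mm behind the grasp point. The pads swing forward as they close: fully open they stand 13 mm farther back than shut.
Start: joints at [-1.451, 0.313, 1.498, -0, 1.331, -0.223], TCP at [176.453, -494.465, 231.294] pointing down, gripper open.
Joint ranges: [-2.94, 2.94], [-0.97, 2.17], [0.19, 2.56], [-1.23, 4.37], [0.02, 3.11], [-2.88, 2.88]. Speed limits (rad/s): [2.39, 2.39, 3.01, 3.14, 3.14, 3.14].

INTERFACE

Orientations are given as a unit quaternion [w, x, y, z].
In Python, from rig import readout, cams, workorder, spotter, ctrl gives the robot as it stands.
- The arm moves only by the tool step_arm, never from a script. Its argument "plan" is text: rows parted by semicolons, each of 5 numbers parted by spaces: the shift along the tool's x, y, z in cm, then the turn about the tool's z in degrees, then the opening in per cent of the stroke, from 0 (shut) to 100 (fully open). In form: x y z twist gripper; .... A call has 1 to 10 rows; each row is the pose to reach, as a shift and turn from the pose commanded when the call began, along the tool's axes at that moment; what a row does not reach only later rows make up. A row lasts 1/10 s, in which the tool goes at most 50 mm and 8.59 degrees, less where a joint would pass 70% of its speed; a pose out of reach is approached as far as the arm can. A call with a gripper value outside its range is refused whole. The fingers move at their own pace and stop on an object; "grip_force" is the grip in N (left out, the last holds). Time passes only in rows, so rows that repeat a pose let the fingers close. It gives the time, the measured TCP pose, the force and the opening at its end, in the units of the state.
- readout.sense(): the state, without advancing time (a new reading comes with each control period).
- cams.capture(name): name is "scene" or "top" or "wrist"; returns (picture, depth): 420x560x3 uint8, red, green, blue; 420x560 float32, mm along the optical axis (not along the pixel's ray), 0 where there is no reading.
- cams.camera_info(name): a dict with "vfov" (degrees; the focal length in pixels is half the picture's height over the tangent of half this angle, whatever the lens; pixels are square), "cx", "cy" (the principal point, pixels), "k1" (the pictures are not rectified: a ray, as slopes to the right and down, at radius r is drawn at 1 + k1 r^2 times it, then the intrinsics apply), "rvec" (rotation vector, rad) and "tvec" (3), from world to camera coordinates, as OpenCV has them. Camera axes: x right, y down, z forward; pixel columns grow to the right and rows downward; lengths in mm; the calibration is good to about 2 mm. A picture is of the moment at which its call begins: read the wrist's pose just before it. camera_info takes no time and is no camera call; for the wrist camera it gives the pose at the moment of the call.
- workorder.finish_job(): hands the job in, once; it reports no verdict.
Trained networks look in the newest picture that a camera, given by its name, has taken for a name from the list of things; names that differ only in an ending like _2 or _b are one class to them, and where a whole thing is asked for, a point or a joint stands for the part that bears it (a point fixed in the world has none). Each returns a list of dicts, best first, with "conf" (0 to 1); they miss things now and then, are a little off and sometimes report something else, mostly with a low value. They report only what shows in the picture. A call takes as long as a camera call. They do not tell look-alikes from the thing itself.
- spotter.regions_of(camera, target): "pixels" (420x560 bool, what is visible of it) and "extent" ([centre column, centre row, width, height] in pixels, round what is visible of it).
The state is a dict: "time_s": time; "joints": joint angles; "dq": joint speeds; "tau": joint torques, N m; "eef_pos": TCP position; "ee_rot": TCP orientation; "force": force on the tool from outside, world axes, zero at the start; "wrist_torque": the same for the moment, N m; "grip_width": opening from 0.0 (shut) to 1.0 (fully open).
Only numpy, scipy, OpenCV 4.12 (cv2) and the standard library are available. Lean on these libraries where they do the work, as an engineer would, in place of code of your own. Each camera call takes 0.05 s, during which the arm holds its last target. There are 200 camera calls.

TASK

Pack away the sampling set of the tortoise clinic in two stacks. Stack the three white lidded pots on the round steel stand, the largest at the bottom, then the medium one, then the smallest on top, each sitting flat inside the rim of what is below it; in the white rectangular tray lay the grey slide box flat inside the lip, with the cardboard carton centred on top of it, their long sides running along the tray's. Keep every pot and box upright throughout, and leave both stacks standing free.

Things in the scene. Friction and masses are not known exactly. Their poses are not given: they have to be found in the camera images.
- pot_large: The largest white lidded specimen pot with a pale grey disc on its lid, upright: body tapering from 54 mm across at the foot to 58 mm under the lid, then a knurled round lid 64 mm across and 14 mm tall, whose flat top is 36 mm above the foot. A raised stacking rim 2.5 mm high and 3 mm wide runs round the top's edge (58 mm across inside). Origin: centre of its foot; z up; round, so yaw means nothing. Loose, about 90 g. Grip it by the lid from two opposite sides.
- pot_medium: The medium white lidded specimen pot with a pale grey disc on its lid, upright: body tapering from 42 mm across at the foot to 48 mm under the lid, then a knurled round lid 54 mm across and 14 mm tall, whose flat top is 34 mm above the foot. A raised stacking rim 2.5 mm high and 3 mm wide runs round the top's edge (48 mm across inside). Origin: centre of its foot; z up; round, so yaw means nothing. Loose, about 60 g. Grip it by the lid from two opposite sides.
- pot_small: The smallest white lidded specimen pot with a pale grey disc on its lid, upright: body tapering from 30 mm across at the foot to 36 mm under the lid, then a knurled round lid 42 mm across and 14 mm tall, whose flat top is 32 mm above the foot. No rim on its lid. Origin: centre of its foot; z up; round, so yaw means nothing. Loose, about 35 g. Grip it by the lid from two opposite sides.
- slide_box: Flat grey box for microscope slides with a black seam and catch, closed: 58 mm along its x, 84 mm along its y, 32 mm tall. Origin: centre of its underside; z up. Loose, about 150 g.
- carton: Small brown cardboard carton with paper labels, closed and rigid: 40 mm along its x, 62 mm along its y, 30 mm tall. Origin: centre of its underside; z up. Loose, about 50 g.
- stand: Round steel stand with a darker floor for the pots, fixed to the table: disc 80 mm across, floor 3 mm above the table, inside a lip 4 mm wide that rises to 6 mm (72 mm across inside). Origin: centre of its underside, on the table; z up.
- tray: White rectangular tray with a pale grey floor for the boxes, fixed to the table: 82 mm along its x, 108 mm along its y outside, floor 3 mm above the table, inside a lip 4 mm wide that rises to 6 mm (74 by 100 mm inside). Origin: centre of its underside, on the table; z up.
Not all that is in view belongs to the job. Leave any yellow look-alike of the pot_medium alone. What is shaped like the pot_small but pink is not meant.

How it is judged:
By the outcome, as a careful person would: the job done as asked, in the order asked, and still so for the second after the job is handed in, with the robot touching nothing.
It also fails if it takes over 115 s, if anything falls off the work surface, if the arm or the gripper's body presses on something with over 40 N, if the wrist force passes 120 N, or if a joint passes its speed limit or range.

## Working session

There is one attempt and no reset: what is moved stays moved. The work goes in short steps, Python scripts to look and compute and a tool call to move; the robot and the scene stay as the last step left them, time stands still between calls to the robot, and variables do not carry over. Pictures are saved under pics/ and viewed, about 12 in all and at most 16, crops included, and the job is handed in when it is done.

Besides the shell and the picture viewer there is one more tool, called as name(argument=value, ...) on one line, values as JSON. step_arm: Moves the arm, as the interface text tells. Its arguments: {"type":"object","properties":{"plan":{"type":"string"},"grip_force":{"type":"number"}},"required":["plan"]}

```bash
mkdir -p pics
cat > h.py <<'E'
import numpy as np, cv2
from rig import readout, cams, workorder, spotter, ctrl
def K(i,h=420): 
    f=h/2/np.tan(np.radians(i["vfov"])/2); return f
def world(i,uv,d):
    uv=np.atleast_2d(np.asarray(uv,float)); d=np.atleast_1d(d); f=K(i)
    p=(uv-[i["cx"],i["cy"]])/f
    q=p.copy()
    for _ in range(20): q=p/(1+i["k1"]*(q**2).sum(1,keepdims=True))
    c=np.c_[q,np.ones(len(q))]*d[:,None]
    R=cv2.Rodrigues(np.array(i["rvec"],float))[0]
    return (c-np.array(i["tvec"]).ravel())@R
def rays(i,uv):
    R=cv2.Rodrigues(np.array(i["rvec"],float))[0]; o=-R.T@np.array(i["tvec"]).ravel()
    return o, world(i,uv,np.ones(len(np.atleast_2d(uv))))-o
def atz(i,uv,z):
    o,d=rays(i,uv); return o+d*((z-o[2])/d[:,2])[:,None]
def save(n,im): cv2.imwrite("pics/"+n+".png",im[...,::-1])
E
python3 - <<'E'
from h import *
s=readout.sense(); print(s["eef_pos"],s["ee_rot"],s["time_s"],ctrl.hold_point_z)
ims=[]
for n in ["top","scene"]:
    i=cams.camera_info(n); print(n,i)
    im,d=cams.capture(n); save(n+"0",im); np.save(n+"0.npy",d)
    for t in ["pot_large","pot_medium","pot_small","slide_box","carton","stand","tray"]:
        for r in spotter.regions_of(n,t)[:4]:
            m=r["pixels"]&(d>0)
            v,u=np.nonzero(m); 
            if len(u)==0: continue
            P=world(i,np.c_[u,v],d[v,u]); zt=np.percentile(P[:,2],95); T=P[P[:,2]>zt-4]
            print(n,t,round(r["conf"],2),np.round(r["extent"]),len(u),"ztop",zt.round(1),"ctr",((T.max(0)+T.min(0))/2).round(0),np.ptp(T,axis=0).round(0))
E
```

```text
[ 176.42255967 -494.1801116   230.71953481] [-6.75586780e-04  9.85342220e-01  1.70587959e-01  2.98418898e-05] 0.0 18.700000000000003
top {'vfov': 56.83478091704542, 'cx': 276.27251703190876, 'cy': 204.65809673098192, 'k1': -0.05072421959329693, 'rvec': array([ 2.22068431, -2.20393736,  0.07928359]), 'tvec': array([-12.59526432, 473.97373446, 916.71811324])}
top pot_large 0.92 [131. 149.  33.  25.] 661 ztop 41.8 ctr [597. 333.  41.] [62. 66.  6.]
top pot_medium 0.97 [ 92. 221.  26.  24.] 514 ztop 39.8 ctr [435. 421.  40.] [53. 57.  8.]
top pot_medium 0.94 [136. 211.  27.  24.] 486 ztop 40.0 ctr [456. 322.  39.] [51. 52.  7.]
top pot_medium 0.73 [131. 253.  23.  19.] 489 ztop 40.1 ctr [362. 329.  39.] [53. 53.  6.]
top pot_small 0.59 [448. 161.  19.  15.] 305 ztop 37.0 ctr [ 585. -421.   36.] [41. 43.  7.]
top pot_small 0.57 [410. 162.  22.  13.] 278 ztop 37.4 ctr [ 580. -324.   36.] [39. 42.  5.]
top slide_box 0.92 [413. 217.  43.  30.] 948 ztop 36.6 ctr [ 451. -337.   36.] [67. 88.  6.]
top carton 0.87 [271. 149.  24.  21.] 470 ztop 35.0 ctr [601.  11.  34.] [44. 59.  6.]
top stand 0
[... 625 characters left out ...]
] 206 ztop 35.0 ctr [366. 326.  34.] [54. 54.  7.]
scene pot_medium 0.38 [150. 244.  37.  29.] 753 ztop 33.2 ctr [ 453. -341.   32.] [67. 86.  5.]
scene pot_small 0.53 [120. 283.  18.  20.] 311 ztop 33.7 ctr [ 590. -421.   33.] [42. 40.  6.]
scene pot_small 0.52 [160. 272.  17.  22.] 337 ztop 33.2 ctr [ 583. -327.   32.] [42. 42.  5.]
scene slide_box 0.72 [151. 245.  41.  31.] 842 ztop 33.2 ctr [ 453. -339.   32.] [69. 88.  5.]
scene carton 0.56 [298. 250.  28.  23.] 497 ztop 31.9 ctr [603.  10.  31.] [44. 65.  6.]
scene stand 0.66 [354. 236.  26.  16.] 428 ztop 6.3 ctr [582. 180.   5.] [79. 80.  6.]
scene tray 0.83 [230. 268.  52.  36.] 1096 ztop 6.4 ctr [ 598. -173.    6.] [ 98. 119.   7.]
```

Run:
```python
import cv2,numpy as np
a=cv2.imread("pics/top0.png")
cv2.imwrite("pics/top0b.png",cv2.resize(a[120:290,60:480],(798,323),interpolation=cv2.INTER_CUBIC))
l=cv2.resize(a[130:275,70:160],(360,580),interpolation=cv2.INTER_CUBIC)
r=cv2.resize(a[130:275,390:480],(360,580),interpolation=cv2.INTER_CUBIC)
cv2.imwrite("pics/top0c.png",np.hstack([l,r]))
for n,(u,v) in dict(A=(92,221),B=(136,211),C=(131,253),S1=(448,161),S2=(410,162)).items(): print(n,a[v-5:v+6,u-6:u+7].reshape(-1,3).mean(0)[::-1].round())
```

```text
A [254. 245.  35.]
B [165. 173. 174.]
C [254. 245.  34.]
S1 [251. 174. 215.]
S2 [190. 196. 196.]
```

View pics/top0b.png

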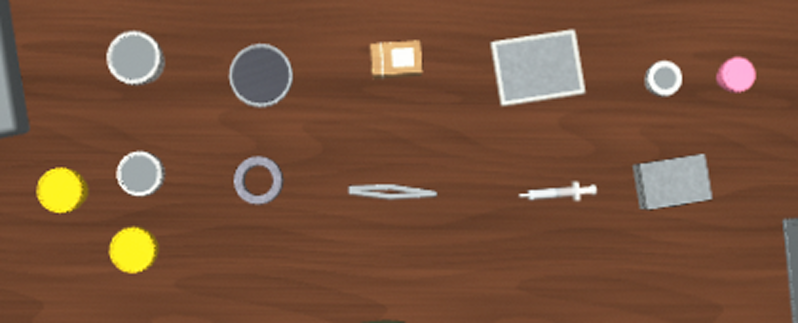

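View pics/top0c.png

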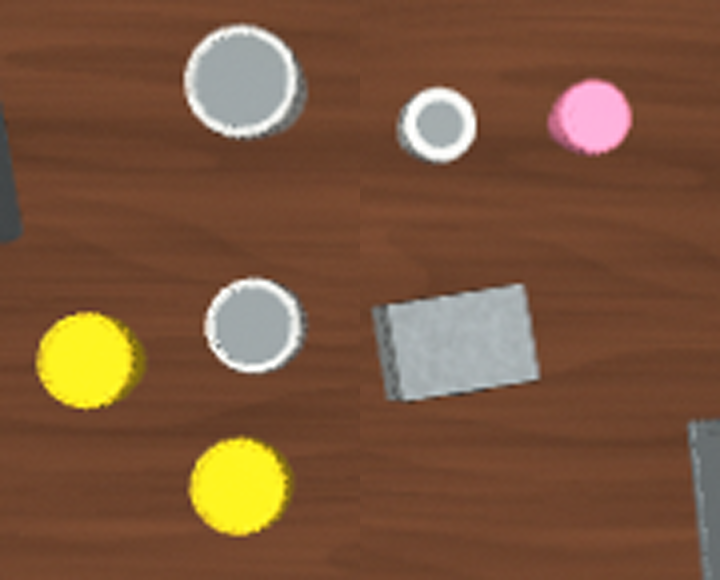

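Pot_medium candidates in the top picture are (136,211) white with a grey disc, and (92,221) and (131,253), both yellow. The one meant is (136,211).
Pot_small candidates are (410,162) white with a grey disc and (448,161) pink. The one meant is (410,162), and the crop confirms both choices.
The other items seen are pot_large (131,149), stand (196,160), carton (271,149), tray (344,156) and slide box (413,217).

```bash
cat >> h.py <<'E'
def pose():
    s=readout.sense(); w,x,y,z=s["ee_rot"]
    from scipy.spatial.transform import Rotation as Ro
    R=Ro.from_quat([x,y,z,w]).as_matrix(); return np.array(s["eef_pos"]),R,s
def go(xyz,yaw=None):
    p,R,s=pose(); sh=R.T@(np.array(xyz)-p)/10
    yw=np.degrees(np.arctan2(R[1,0],R[0,0])); tw=0 if yaw is None else (yw-yaw+90)%180-90
    print("MOVE",sh.round(2),"twist",round(tw,1),"| at",p.round(1),"yaw",round(yw,1),"j",np.round(s["joints"],2),"t",s["time_s"],"F",np.round(s["force"],1),"grip",s["grip_width"])
def look(n,t,near=None,band=5,verbose=True):
    """top-face centre of the region nearest 'near', by depth & by outline"""
    i=cams.camera_info(n); im,d=cams.capture(n); out=[]
    for r in spotter.regions_of(n,t):
        v,u=np.nonzero(r["pixels"]&(d>0))
        if len(u)<30: continue
        P=world(i,np.c_[u,v],d[v,u]); zt=np.percentile(P[:,2],90); T=P[abs(P[:,2]-zt)<band]
        rc=cv2.minAreaRect(T[:,:2].astype(np.float32)); c,rad=cv2.minEnclosingCircle(T[:,:2].astype(np.float32))
        b=cv2.boxPoints(rc); e=[b[1]-b[0],b[2]-b[1]]; e=max(e,key=np.linalg.norm); 
        print(n,t,round(r["conf"],2),np.round(r["extent"]),"z",round(zt,1),"rect c",np.round(rc[0],1),"size",np.round(rc[1],1),"long yaw",round(np.degrees(np.arctan2(e[1],e[0]))%180,1),"| circ",np.round(c,1),round(rad,1))
    return im,d,i
E
python3 - <<'E'
from h import *
i=cams.camera_info("wrist"); o,_=rays(i,[[0,0]]); R=cv2.Rodrigues(np.array(i["rvec"]))[0]
p,Rt,s=pose(); print("cam in tool",(Rt.T@(o-p)).round(1),"cam axis in tool",(Rt.T@R[2]).round(2),i["vfov"])
go([597,333,180],19.7)
E
```

```text
cam in tool [  78.3   -0.2 -141.9] cam axis in tool [-0.3   0.    0.95] 62.456325370001565
MOVE [ 67.42 -63.8    5.13] twist -0.1 | at [ 176.4 -494.5  231.3] yaw 19.6 j [-1.45  0.31  1.5  -0.    1.33 -0.22] t 0.8 F [ 0.1 -0.1 -0. ] grip 0.9979167793321203
```

step_arm(plan="67.4 -63.8 3 0 100;67.4 -63.8 3 0 100;67.4 -63.8 3 0 100;67.4 -63.8 3 0 100;67.4 -63.8 3 0 100;67.4 -63.8 3 0 100;67.4 -63.8 3 0 100;67.4 -63.8 3 0 100;67.4 -63.8 3 0 100;67.4 -63.8 3 0 100", grip_force=30)

```text
time_s: 1.8
eef_pos: [403.4, -46.9, 215.4]
ee_rot: [0.0, 0.985, 0.171, 0.0]
force: [-0.2, -1.5, -0.2]
grip_width: 0.995
```

```bash
python3 -c "
from h import *
go([597,333,180],19.7)"
```

```text
MOVE [ 31.   -29.27   3.54] twist -0.1 | at [403.4 -46.9 215.4] yaw 19.6 j [-0.41  0.06  1.85 -0.    1.23  0.82] t 1.8 F [-0.2 -1.5 -0.2] grip 0.9949908105017986
```

step_arm(plan="31 -29.3 3.5 0 100;31 -29.3 3.5 0 100;31 -29.3 3.5 0 100;31 -29.3 3.5 0 100;31 -29.3 3.5 0 100;31 -29.3 3.5 0 100;31 -29.3 3.5 0 100;31 -29.3 3.5 0 100;31 -29.3 3.5 0 100;31 -29.3 3.5 0 100")

```text
time_s: 2.8
eef_pos: [596.3, 334.1, 178.3]
ee_rot: [-0.0, 0.985, 0.172, -0.001]
force: [0.4, -0.6, -0.6]
grip_width: 1.0
```

```bash
python3 -c "
from h import *
im,d,i=look('wrist','pot_large'); save('w1',im)
go([597,333,180],19.7)"
```

```text
wrist pot_large 0.64 [284. 193.  74.  75.] z 37.5 rect c [599.2 333.2] size [63.5 62.9] long yaw 67.0 | circ [598.4 333. ] 32.5
MOVE [ 0.14 -0.13 -0.05] twist -0.0 | at [596.1 331.3 179.5] yaw 19.7 j [ 0.34  0.71  1.02 -0.    1.42  1.56] t 2.9 F [-0.1  0.4  0.4] grip 0.999761521669671
```

View pics/w1.png

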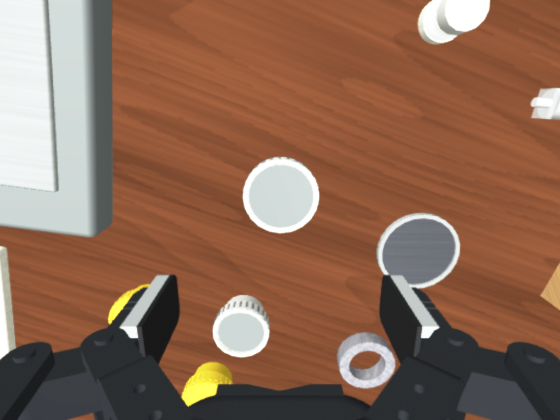

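Wrist view: pot_large is at (281,194) and the stand at (418,250). The white pot_medium is at (241,325), with the yellows at the left edge. The lid reads z 37.5, against 36 to 38.5 in the text, so I'll grasp.

step_arm(plan="0.3 -0.1 6 0 100;0.3 -0.1 11 0 100;0.3 -0.1 14 0 100;0.3 -0.1 16 0 100;0.3 -0.1 17.3 0 100;0.3 -0.1 17.3 0 60;0.3 -0.1 17.3 0 50;0.3 -0.1 17.3 0 50;0.3 -0.1 17.3 0 50;0.3 -0.1 17.3 0 50", grip_force=30)

```text
time_s: 3.9
eef_pos: [599.3, 333.3, 8.6]
ee_rot: [-0.0, 0.985, 0.171, 0.001]
force: [-1.9, -1.6, 6.2]
grip_width: 0.743
```

step_arm(plan="0 0 0 0 40;0 0 0 0 40;0 0 0 0 40;0 0 -4 0 40;0 0 -8 0 40;0 0 -8 0 40;0 0 -8 0 40")

```text
time_s: 4.6
eef_pos: [598.9, 333.3, 87.9]
ee_rot: [-0.0, 0.985, 0.171, 0.001]
force: [-0.4, 0.7, -0.9]
grip_width: 0.744
```

```bash
python3 -c "
from h import *
im,d,i=look('wrist','stand'); look('wrist','pot_large');save('w2',im)
go([582,181,90],19.7)"
```

```text
wrist stand 0.65 [465. 295. 114.  79.] z 4.9 rect c [589.7 184.4] size [67.1 82.9] long yaw 111.8 | circ [584.4 180.8] 42.9
wrist pot_large 0.62 [281. 302. 162. 167.] z 114.5 rect c [597.4 333. ] size [65.2 63.3] long yaw 20.3 | circ [597.5 332.8] 32.8
MOVE [-6.63 13.77 -0.42] twist -0.1 | at [598.1 333.   85.6] yaw 19.6 j [0.34 0.79 1.11 0.   1.24 1.57] t 4.8 F [ 0.9 -0.1 -0.7] grip 0.7360617514428934
```

View pics/w2.png

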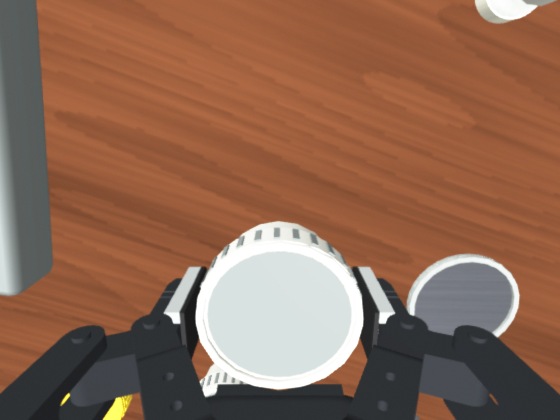

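Pot_large is held upright between the pads, with the stand at (463,297). I'll carry it over.

step_arm(plan="-3.3 6.9 0 0 40;-6.6 13.8 0 0 40;-6.6 13.8 0 0 40;-6.6 13.8 0 0 40;-6.6 13.8 3 0 40;-6.6 13.8 5 0 40;-6.6 13.8 6 0 40;-6.6 13.8 6 0 40")

```text
time_s: 5.6
eef_pos: [582.2, 181.3, 25.6]
ee_rot: [-0.0, 0.985, 0.171, -0.001]
force: [0.8, 0.1, -0.8]
grip_width: 0.741
```

```bash
python3 -c "
from h import *
look('top','stand');im,d,i=look('wrist','pot_large'); 
go([582.5,181,11],19.7)
d=d
i=cams.camera_info('wrist')
import scipy
vv,uu=np.mgrid[0:420,0:560]; P=world(i,np.c_[uu.ravel(),vv.ravel()],d.ravel()); m=(d.ravel()>0)&(abs(P[:,0]-582)<60)&(abs(P[:,1]-181)<60)&(P[:,2]<12)&(P[:,2]>3.6)
T=P[m]; print(len(T),T.min(0),T.max(0))
A=np.c_[2*T[:,:2],np.ones(len(T))]; s=np.linalg.lstsq(A,(T[:,:2]**2).sum(1),rcond=None)[0]; print('ring fit',s[:2],np.sqrt(s[2]+s[0]**2+s[1]**2))
"
```

```text
top stand 0.41 [211. 164.   9.  14.] z 31.1 rect c [0. 0.] size [0. 0.] long yaw 0.0 | circ [0. 0.] 0.0
wrist pot_large 0.74 [282. 304. 163. 170.] z 56.5 rect c [582.8 181.6] size [64.6 63.6] long yaw 13.6 | circ [582.9 181.3] 32.8
MOVE [-0.12 -0.01  1.72] twist -0.0 | at [583.6 181.3  28.2] yaw 19.7 j [0.11 0.71 1.43 0.   0.99 1.34] t 5.8 F [-0.7  0.1 -0.8] grip 0.7383345280495124
2700 [565.89304739 144.41668898   3.60016251] [622.84536628 222.67034757   7.6643202 ]
ring fit [584.11032623 183.09789056] 35.03024690645557
```

step_arm(plan="0 -0.1 0.8 0 40;0 -0.1 1.3 0 40;0 -0.1 1.5 0 40;0 -0.1 1.5 0 40")

```text
time_s: 6.2
eef_pos: [582.5, 182.0, 11.9]
ee_rot: [-0.0, 0.985, 0.171, -0.0]
force: [0.0, 0.6, -1.0]
grip_width: 0.737
```

```bash
python3 -c "
from h import *
look('wrist','pot_large'); 
for _ in range(3): go([582.5,181,11],19.7); cams.capture('wrist')
"
```

```text
MOVE [-0.05  0.08  0.11] twist -0.1 | at [582.7 182.   12.1] yaw 19.6 j [0.11 0.74 1.44 0.   0.96 1.34] t 6.3 F [ 0.2 -0.3 -1.5] grip 0.7382565692272347
MOVE [-0.05  0.08  0.11] twist -0.1 | at [582.7 182.   12.1] yaw 19.6 j [0.11 0.74 1.44 0.   0.96 1.34] t 6.35 F [ 1.2  0.5 -1.2] grip 0.7407234497709068
MOVE [-0.05  0.08  0.12] twist -0.1 | at [582.7 181.9  12.2] yaw 19.6 j [ 0.11  0.74  1.44 -0.    0.96  1.34] t 6.4 F [-0.8  0.1 -1. ] grip 0.7371994921090967
```

step_arm(plan="0 0 0.1 0 40;0 0 0.1 0 40;0 0 0.1 0 40")

```text
time_s: 6.75
eef_pos: [582.7, 181.9, 11.6]
ee_rot: [0.0, 0.985, 0.171, 0.0]
force: [-2.5, -1.5, 5.1]
grip_width: 0.738
```

step_arm(plan="0 0 0.1 0 40;0 0 0.1 0 40;0 0 0.1 0 40")

```text
time_s: 7.05
eef_pos: [582.8, 181.9, 11.5]
ee_rot: [0.0, 0.985, 0.171, 0.0]
force: [-6.7, -2.2, 13.1]
grip_width: 0.738
```

step_arm(plan="0 0 0.1 0 40;0 0 0.1 0 40;0 0 0.1 0 40")

```text
time_s: 7.35
eef_pos: [582.8, 181.9, 11.4]
ee_rot: [0.0, 0.985, 0.171, 0.0]
force: [-10.2, -3.5, 21.7]
grip_width: 0.743
```

step_arm(plan="0 0 -0.2 0 40;0 0 -0.2 0 85;0 0 -0.2 0 100;0 0 -0.2 0 100;0 0 -0.2 0 100;0 0 -3 0 100;0 0 -8 0 100;0 0 -12 0 100;0 0 -12 0 100;0 0 -12 0 100")

```text
time_s: 8.35
eef_pos: [582.8, 182.0, 129.5]
ee_rot: [0.0, 0.985, 0.171, 0.001]
force: [-0.6, -0.7, -1.3]
grip_width: 1.004
```

```bash
python3 -c "
from h import *
im,d,i=look('wrist','pot_large'); save('w3',im)
look('wrist','stand');look('wrist','pot_medium')
go([456,321,180],45)
"
```

```text
wrist pot_large 0.88 [280. 215.  91.  88.] z 40.4 rect c [582.6 181.7] size [63.7 63.8] long yaw 169.0 | circ [582.4 181.4] 32.4
wrist stand 0.78 [280. 187. 105.  65.] z 5.7 rect c [596.4 188.3] size [50.  79.9] long yaw 114.5 | circ [583.1 182.1] 40.1
wrist pot_medium 0.78 [ 59. 297.  87.  77.] z 35.2 rect c [456.4 323.1] size [53.9 54.7] long yaw 135.2 | circ [456.5 323.4] 27.9
wrist pot_medium 0.43 [ 57. 349.  12.   9.] z 4.8 rect c [383.9 327.6] size [8.8 2.7] long yaw 82.2 | circ [383.2 327.7] 4.4
MOVE [ -7.23 -17.35  -5.17] twist -25.4 | at [582.3 181.9 128.1] yaw 19.6 j [0.11 0.59 1.36 0.   1.2  1.34] t 8.65 F [-0.2 -0.3  0.2] grip 1.0007465162558495
```

View pics/w3.png

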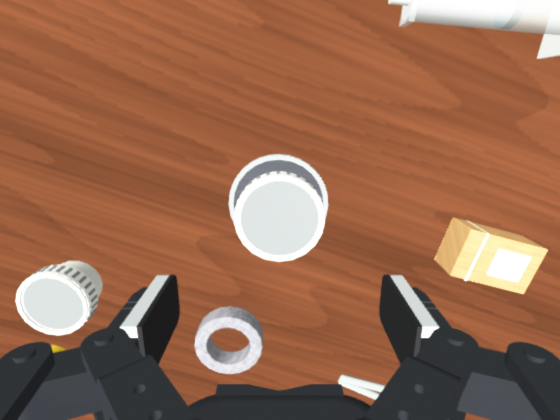

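Pot_large stands centred in the stand, at (280,215), with its rim at z 40.4 and centre (582.5,181.6). The white medium is at (59,297).

step_arm(plan="-7.2 -17.4 -4 -25.4 100;-7.2 -17.4 -4 -25.4 100;-7.2 -17.4 -4 -25.4 100;-7.2 -17.4 -4 -25.4 100;-7.2 -17.4 -4 -25.4 100;-7.2 -17.4 -4 -25.4 100;-7.2 -17.4 -4 -25.4 100")

```text
time_s: 9.35
eef_pos: [456.8, 320.9, 168.6]
ee_rot: [0.0, 0.924, 0.383, -0.0]
force: [0.4, -1.0, -0.4]
grip_width: 1.001
```

```bash
python3 -c "
from h import *
im,d,i=look('wrist','pot_medium'); save('w4',im)
go([456.5,322.5,7],45)
"
```

```text
wrist pot_medium 0.78 [279. 198.  65.  71.] z 35.6 rect c [456.3 323.7] size [53.1 53.7] long yaw 173.9 | circ [456.5 323.4] 27.4
wrist pot_medium 0.65 [198. 264.  65.  62.] z 35.4 rect c [364.8 330.3] size [54.  52.1] long yaw 75.1 | circ [363.9 330.4] 27.6
wrist pot_medium 0.59 [170. 132.  75.  69.] z 35.6 rect c [435.  419.5] size [53.7 52.6] long yaw 26.2 | circ [434.5 420.2] 27.3
MOVE [ 0.1  -0.16 16.16] twist -0.1 | at [457.  320.7 168.6] yaw 44.9 j [ 0.4   0.44  1.48 -0.    1.22  1.19] t 9.45 F [-0.5  0.5 -0.2] grip 0.9979010382205635
```

View pics/w4.png

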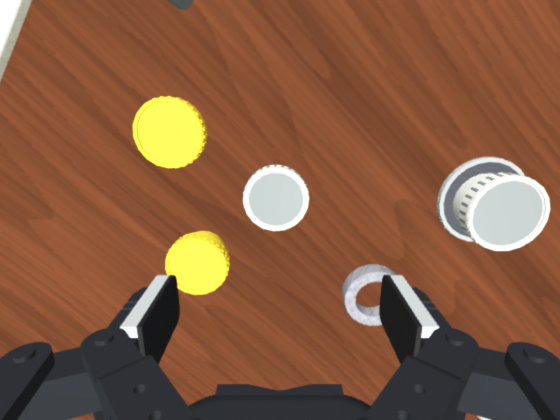

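The white medium sits at (275,198) and the yellows at (170,132) and (198,262). The open fingers clear them.

step_arm(plan="0.15 -0.2 5 0 100;0.15 -0.2 10 0 100;0.15 -0.2 13 0 100;0.15 -0.2 15 0 100;0.15 -0.2 16.1 0 100;0.15 -0.2 16.1 0 60;0.15 -0.2 16.1 0 40;0.15 -0.2 16.1 0 40;0.15 -0.2 16.1 0 40;0.15 -0.2 16.1 0 40")

```text
time_s: 10.45
eef_pos: [456.9, 324.4, 9.5]
ee_rot: [0.0, 0.924, 0.383, 0.001]
force: [0.3, -1.2, 7.2]
grip_width: 0.622
```

step_arm(plan="0 0 0 0 30;0 0 0 0 30;0 0 0 0 30;0 0 -1 0 30;0 0 -4 0 30;0 0 -9 0 30;0 0 -11 0 30;0 0 -11 0 30;0 0 -11 0 30")

```text
time_s: 11.35
eef_pos: [455.6, 324.0, 118.1]
ee_rot: [-0.0, 0.924, 0.383, -0.0]
force: [-0.0, -0.8, -1.2]
grip_width: 0.621
```

```bash
python3 -c "
from h import *
look('wrist','pot_medium'); look('wrist','pot_large')
go([582.5,181.6,118],45)
"
```

```text
wrist pot_medium 0.95 [181. 286.  62.  60.] z 35.7 rect c [362.3 346.7] size [51.3 21.6] long yaw 5.1 | circ [362.9 340.1] 25.6
wrist pot_medium 0.81 [150. 142.  92.  87.] z 35.6 rect c [435.1 420.2] size [53.8 53.7] long yaw 25.6 | circ [434.4 420.4] 27.6
wrist pot_medium 0.66 [280. 305. 138. 141.] z 144.1 rect c [455.1 323.1] size [54.8 54. ] long yaw 53.3 | circ [455.  323.1] 27.7
wrist pot_large 0.79 [526. 234.  66.  93.] z 40.0 rect c [568.3 191.2] size [64.2 33.7] long yaw 57.1 | circ [579.5 184. ] 32.2
MOVE [-1.09 19.04 -0.12] twist 0.0 | at [455.4 323.9 116.9] yaw 45.0 j [0.41 0.5  1.54 0.   1.1  1.19] t 11.55 F [-0.   0.4 -0.3] grip 0.6192572853068936
```

step_arm(plan="-1 5 0 0 30;-1 10 0 0 30;-1 15 0 0 30;-1 18 0 0 30;-1 19 0 0 30;-1 19 0 0 30;-1 19 3 0 30;-1 19 5 0 30;-1 19 5 0 30;-1 19 5 0 30")

```text
time_s: 12.55
eef_pos: [582.8, 183.9, 68.7]
ee_rot: [-0.0, 0.923, 0.384, -0.0]
force: [-0.1, 0.3, 0.1]
grip_width: 0.618
```

```bash
python3 -c "
from h import *
im,d,i=look('wrist','pot_medium'); look('wrist','pot_large'); save('w5',im)
look('scene','pot_large');look('scene','pot_medium')
go([582.9,182.2,49],45)
"
```

```text
wrist pot_medium 0.76 [282. 303. 137. 140.] z 94.7 rect c [582.1 182.8] size [55.4 53.2] long yaw 44.3 | circ [582.1 182.9] 27.7
wrist pot_large 0.57 [280. 228. 117.  72.] z 40.7 rect c [592.3 191.8] size [36.3 63.5] long yaw 134.8 | circ [584.  183.3] 32.0
scene pot_large 0.84 [353. 230.  25.  24.] z 41.4 rect c [585.5 176.6] size [62.4 55. ] long yaw 53.8 | circ [582.7 179. ] 32.4
scene pot_medium 0.64 [396. 189.  15.  13.] z 33.4 rect c [440.2 415.6] size [43.2 54.7] long yaw 130.0 | circ [434.9 413.4] 29.1
scene pot_medium 0.57 [359. 211.  22.  16.] z 96.0 rect c [592.8 177.8] size [55.5 35.3] long yaw 86.1 | circ [584.9 178.3] 28.4
MOVE [-0.09 -0.    1.96] twist 0.0 | at [583.5 182.8  68.6] yaw 45.0 j [0.11 0.66 1.41 0.   1.07 0.9 ] t 12.95 F [ 0.8 -0.  -1.5] grip 0.6221064263819696
```

View pics/w5.png

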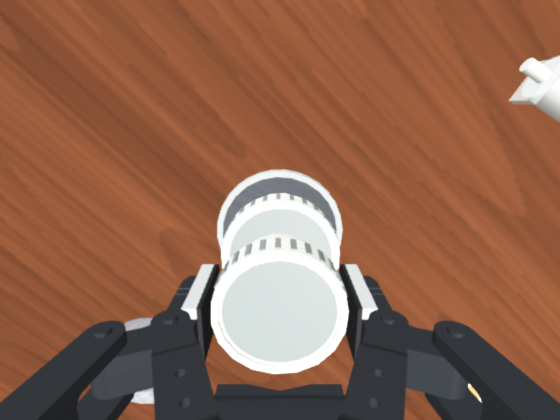

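Both pots line up at column 281, and the measured centres agree to within about 1 mm. I'll lower it.

step_arm(plan="-0.04 0 0.8 0 30;-0.04 0 1.4 0 30;-0.04 0 1.7 0 30;-0.04 0 1.8 0 30;-0.04 0 1.8 0 30")

```text
time_s: 13.45
eef_pos: [583.0, 182.5, 49.9]
ee_rot: [-0.0, 0.924, 0.383, -0.0]
force: [-1.0, -1.3, -0.6]
grip_width: 0.618
```

step_arm(plan="0 0 0.1 0 30;0 0 0.1 0 30;0 0 0.1 0 30")

```text
time_s: 13.75
eef_pos: [583.1, 182.5, 49.2]
ee_rot: [0.0, 0.924, 0.383, 0.0]
force: [0.2, 0.3, -0.6]
grip_width: 0.62
```

step_arm(plan="0 0 0.1 0 30;0 0 0.1 0 30;0 0 0.1 0 30")

```text
time_s: 14.05
eef_pos: [583.3, 182.5, 48.5]
ee_rot: [0.0, 0.924, 0.383, 0.0]
force: [-0.2, -0.4, 3.5]
grip_width: 0.616
```

step_arm(plan="0 0 0.1 0 30;0 0 0.1 0 30;0 0 0.1 0 30")

```text
time_s: 14.35
eef_pos: [583.4, 182.6, 48.5]
ee_rot: [0.0, 0.924, 0.383, 0.001]
force: [-5.1, -0.4, 11.1]
grip_width: 0.625
```

step_arm(plan="0 0 -0.1 0 30;0 0 -0.1 0 75;0 0 -0.1 0 90;0 0 -0.1 0 90;0 0 -0.1 0 90;0 0 -3 0 90;0 0 -8 0 90;0 0 -10 0 90;0 0 -10 0 90;0 0 -10 0 90")

```text
time_s: 15.35
eef_pos: [582.8, 182.5, 146.4]
ee_rot: [-0.0, 0.924, 0.383, -0.0]
force: [-0.4, 0.0, -0.1]
grip_width: 0.902
```

```bash
python3 -c "
from h import *
im,d,i=look('wrist','pot_medium'); look('wrist','pot_large'); save('w6',im)
s,_=cams.capture('scene'); save('s6',s)
c=cv2.resize(s[190:270,315:395],(400,400),interpolation=cv2.INTER_CUBIC); save('w6b',np.hstack([c,im[20:420,80:480]]))
go([455,0,200],90);go([581,-325,175],90)
"
```

```text
wrist pot_medium 0.81 [281. 224.  87.  82.] z 74.6 rect c [583.3 181.6] size [54.1 53.7] long yaw 77.7 | circ [582.7 181.2] 27.5
wrist pot_medium 0.57 [  7. 256.  14.  43.] z 20.5 rect c [378.4 308.3] size [18.6  2.6] long yaw 35.5 | circ [377.6 309.3] 9.3
wrist pot_large 0.66 [281. 191.  82.  48.] z 41.1 rect c [593.1 193. ] size [33.5 63.3] long yaw 138.0 | circ [583.9 182.8] 31.7
wrist pot_large 0.16 [282. 181.  96.  59.] z 5.7 rect c [593.7 194.2] size [47.9 78.6] long yaw 137.4 | circ [583.7 183.4] 39.3
MOVE [-21.94   3.85  -5.38] twist -45.0 | at [582.7 182.4 145.9] yaw 45.0 j [ 0.11  0.57  1.34 -0.    1.23  0.9 ] t 15.6 F [ 0.5  0.4 -0.1] grip 0.8991049614500959
MOVE [-36.03  35.73  -2.89] twist -45.0 | at [582.7 182.4 145.9] yaw 45.0 j [ 0.11  0.57  1.34 -0.    1.23  0.9 ] t 15.6 F [ 0.5  0.4 -0.1] grip 0.8991049614500959
```

View pics/w6b.png

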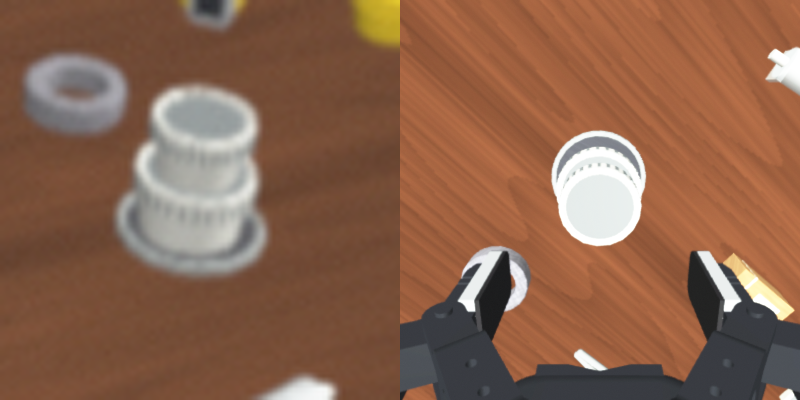

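Medium pot seated flat in the large one's rim: its rim reads z 74.6, against 75.5 expected. Next is the white small pot.

step_arm(plan="-36 35.7 -2.9 -45 100;-36 35.7 -2.9 -45 100;-36 35.7 -2.9 -45 100;-36 35.7 -2.9 -45 100;-36 35.7 -2.9 -45 100;-36 35.7 -2.9 -45 100;-36 35.7 -2.9 -45 100;-36 35.7 -2.9 -45 100;-36 35.7 -2.9 -45 100;-36 35.7 -2.9 -45 100")

```text
time_s: 16.6
eef_pos: [581.0, -302.3, 174.3]
ee_rot: [-0.0, 0.707, 0.707, 0.0]
force: [0.7, 0.2, 0.3]
grip_width: 0.999
```

```bash
python3 -c "
from h import *
go([581,-325,175],90)
"
```

```text
MOVE [-2.27 -0.   -0.07] twist 0.0 | at [ 581.  -302.3  174.3] yaw 90.0 j [-0.66  0.65  1.14  0.    1.36 -0.66] t 16.6 F [0.7 0.2 0.3] grip 0.9990974214177293
```

step_arm(plan="-2.3 0 0 0 100;-2.3 0 0 0 100;-2.3 0 0 0 100")

```text
time_s: 16.9
eef_pos: [581.3, -323.0, 173.9]
ee_rot: [-0.001, 0.707, 0.707, 0.0]
force: [0.2, -0.0, -0.3]
grip_width: 0.998
```

```bash
python3 -c "
from h import *
im,d,i=look('wrist','pot_small'); look('wrist','slide_box'); look('wrist','tray'); save('w7',im)
for e in [(280,200)]: pass
go([581,-325,6],90)
"
```

```text
wrist pot_small 0.79 [279. 198.  52.  51.] z 32.3 rect c [ 581.9 -324.7] size [41.1 42.7] long yaw 90.6 | circ [ 581.9 -324.6] 21.6
wrist pot_small 0.61 [284. 291.  42.  44.] z 32.3 rect c [ 588.6 -419.5] size [42.7 41.3] long yaw 89.4 | circ [ 588.4 -420. ] 21.8
wrist slide_box 0.88 [131. 212.  99. 105.] z 32.0 rect c [ 452.1 -338.5] size [57.7 83.5] long yaw 99.4 | circ [ 452.8 -337.7] 49.2
wrist tray 0.91 [300.  43. 114.  82.] z 5.1 rect c [ 600.8 -193.7] size [83.4 62.2] long yaw 8.2 | circ [ 600.6 -192.2] 50.3
MOVE [-0.25 -0.08 16.9 ] twist 0.1 | at [ 581.8 -322.4  175. ] yaw 90.1 j [-0.68  0.67  1.1   0.    1.38 -0.68] t 17.2 F [-0.2 -0.2  0.8] grip 0.9972852029113715
```

View pics/w7.png

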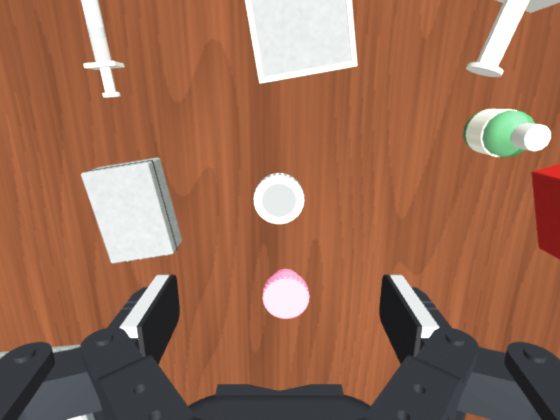

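The white small pot is at (279,198) and the pink one at (286,295), clear of the fingers. The slide box is at (131,212) and part of the tray shows at (300,43).

step_arm(plan="-0.2 0 5 0 100;-0.2 0 10 0 100;-0.2 0 14 0 100;-0.2 0 15.8 0 100;-0.2 0 16.8 0 90;-0.2 0 16.8 0 50;-0.2 0 16.8 0 30;-0.2 0 16.8 0 30;-0.2 0 16.8 0 30;-0.2 0 16.8 0 25")

```text
time_s: 18.2
eef_pos: [582.3, -325.9, 8.7]
ee_rot: [0.002, 0.707, 0.707, 0.0]
force: [-0.5, 1.4, 7.4]
grip_width: 0.475
```

step_arm(plan="0 0 0 0 20;0 0 0 0 20;0 0 0 0 20;0 0 -1 0 20;0 0 -5 0 20;0 0 -10 0 20;0 0 -15 0 20;0 0 -15 0 20")

```text
time_s: 19.0
eef_pos: [583.7, -327.0, 165.8]
ee_rot: [0.007, 0.707, 0.707, 0.001]
force: [-0.4, -0.2, 0.2]
grip_width: 0.479
```

```bash
python3 -c "
from h import *
look('wrist','pot_small');look('wrist','tray')
go([583,182,155],90)
"
```

```text
wrist pot_small 0.92 [278. 295. 105. 112.] z 189.1 rect c [ 584.1 -325.7] size [41.5 43.5] long yaw 90.6 | circ [ 584.2 -326.3] 22.5
wrist tray 0.85 [303.  40. 116.  81.] z 5.1 rect c [ 601.2 -196.9] size [82.4 54.7] long yaw 9.3 | circ [ 600.9 -196.5] 48.6
MOVE [50.69  0.24  0.13] twist 0.0 | at [ 580.9 -324.9  155.5] yaw 90.0 j [-0.69  0.69  1.12 -0.    1.34 -0.69] t 19.2 F [-0.1 -0.1 -0.9] grip 0.47600142941938933
```

step_arm(plan="50.7 0.2 0 0 20;50.7 0.2 0 0 20;50.7 0.2 0 0 20;50.7 0.2 0 0 20;50.7 0.2 0 0 20;50.7 0.2 0 0 20;50.7 0.2 0 0 20;50.7 0.2 0 0 20;50.7 0.2 0 0 20;50.7 0.2 0 0 20")

```text
time_s: 20.2
eef_pos: [582.1, 176.6, 155.3]
ee_rot: [-0.001, 0.707, 0.707, -0.001]
force: [-0.0, -0.2, -0.8]
grip_width: 0.476
```

step_arm(plan="0.7 0 1 0 20;0.7 0 3 0 20;0.7 0 5 0 20;0.7 0 5 0 20;0.7 0 5 0 20")

```text
time_s: 20.7
eef_pos: [582.9, 181.2, 106.3]
ee_rot: [-0.0, 0.707, 0.707, -0.001]
force: [-0.1, -0.1, 0.5]
grip_width: 0.479
```

```bash
python3 -c "
from h import *
cams.capture('wrist');cams.capture('wrist')
im,d,i=look('wrist','pot_small');look('wrist','pot_medium');look('wrist','pot_large');save('w8',im)
go([583,182,83],90)
"
```

```text
wrist pot_small 0.7 [280. 295. 108. 109.] z 131.0 rect c [584.2 182.5] size [43.8 41.5] long yaw 89.7 | circ [583.9 182.3] 22.1
wrist pot_medium 0.73 [277. 230.  96.  72.] z 74.7 rect c [582.  190.8] size [54.3 35.8] long yaw 3.0 | circ [582.5 181.9] 27.4
wrist pot_large 0.88 [278. 201.  97.  56.] z 41.0 rect c [582.7 197.6] size [33.1 63.2] long yaw 179.2 | circ [582.5 184.9] 31.6
MOVE [ 0.04 -0.02  2.41] twist 0.0 | at [583.2 181.6 107.1] yaw 90.0 j [0.11 0.61 1.38 0.   1.15 0.11] t 21.1 F [-0.3  0.3  0.1] grip 0.480891268012142
```

View pics/w8.png

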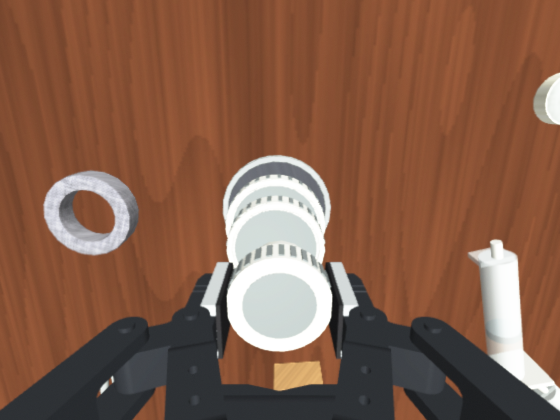

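step_arm(plan="0 -0.1 1.2 0 20;0 -0.1 2 0 20;0 -0.1 2.4 0 20;0 -0.1 2.4 0 20")

```text
time_s: 21.5
eef_pos: [582.0, 181.6, 82.2]
ee_rot: [-0.0, 0.707, 0.707, -0.0]
force: [-0.4, -0.2, -0.1]
grip_width: 0.481
```

step_arm(plan="0 0 0.1 0 20;0 0 0.1 0 20;0 0 0.1 0 20")

```text
time_s: 21.8
eef_pos: [582.2, 181.7, 81.7]
ee_rot: [0.0, 0.707, 0.707, 0.0]
force: [-0.6, 0.8, 0.2]
grip_width: 0.478
```

step_arm(plan="0 0 0.1 0 20;0 0 0.1 0 20;0 0 0.1 0 20")

```text
time_s: 22.1
eef_pos: [582.3, 181.7, 81.6]
ee_rot: [0.0, 0.707, 0.707, 0.0]
force: [-2.2, -0.4, 7.3]
grip_width: 0.476
```

Contact at z 81.6 as predicted. I'll release, lift, check the stack and locate the slide box.

step_arm(plan="0 0 -0.05 0 20;0 0 -0.05 0 60;0 0 -0.05 0 75;0 0 -0.05 0 75;0 0 -0.05 0 75;0 0 -2 0 75;0 0 -6 0 75;0 0 -10 0 75;0 0 -10 0 75")

```text
time_s: 23.0
eef_pos: [584.2, 182.0, 186.5]
ee_rot: [0.003, 0.707, 0.707, 0.004]
force: [0.4, -0.9, -0.1]
grip_width: 0.751
```

```bash
python3 -c "
from h import *
im,d,i=look('wrist','pot_small');look('wrist','pot_medium')
s,_,_=look('scene','slide_box'); c=cv2.resize(s[190:270,315:395],(400,400),interpolation=cv2.INTER_CUBIC); save('w9',np.hstack([c,im[20:420,80:480]]))
look('top','slide_box')
go([452.5,-338.5,175],9.4)
"
```

```text
wrist pot_small 0.58 [277. 218.  66.  65.] z 105.3 rect c [583.  182.8] size [43.  42.2] long yaw 42.4 | circ [583.3 182.7] 21.8
wrist pot_medium 0.96 [19. 22. 36. 44.] z 34.9 rect c [383.3 316.4] size [27.5 11.2] long yaw 73.1 | circ [382.6 316.6] 14.3
wrist pot_medium 0.95 [278. 198.  69.  50.] z 75.1 rect c [581.3 192.1] size [53.8 33.1] long yaw 5.2 | circ [582.1 182.7] 27.0
scene slide_box 0.93 [150. 245.  39.  29.] z 32.8 rect c [ 452.3 -340.1] size [63.2 83.4] long yaw 100.0 | circ [ 453.9 -340.5] 49.3
top slide_box 0.62 [413. 217.  46.  26.] z 35.9 rect c [ 450.9 -337.5] size [58.4 84. ] long yaw 98.5 | circ [ 451.8 -336.1] 48.6
MOVE [-52.   -12.97   0.51] twist 80.6 | at [581.8 181.6 179.8] yaw 90.0 j [0.11 0.54 1.3  0.   1.31 0.11] t 23.4 F [-0.1 -0.2  0.9] grip 0.7497373233496171
```

View pics/w9.png

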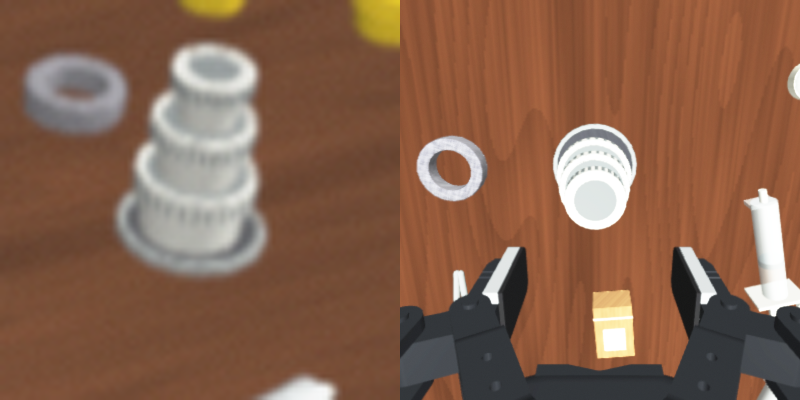

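The pot stack stands with the small pot seated (top z 105.3, expected 105). Next is the slide box, whose long side has yaw about 99.2°.

step_arm(plan="-52 -13 0.5 -9.2 100;-52 -13 0.5 -9.2 100;-52 -13 0.5 -9.2 100;-52 -13 0.5 -9.2 100;-52 -13 0.5 -9.2 100;-52 -13 0.5 -9.2 100;-52 -13 0.5 -9.2 100;-52 -13 0.5 -9.2 100;-52 -13 0.5 -9.2 100;-52 -13 0.5 -9.2 100")

```text
time_s: 24.4
eef_pos: [460.8, -303.0, 175.8]
ee_rot: [-0.0, 0.648, 0.762, 0.0]
force: [0.6, -0.2, -0.1]
grip_width: 1.003
```

```bash
python3 -c "
from h import *
go([452.5,-338.5,175],99.2)
"
```

```text
MOVE [-3.37 -1.39  0.08] twist 0.0 | at [ 460.8 -303.   175.8] yaw 99.2 j [-0.79  0.42  1.5   0.    1.23 -0.96] t 24.4 F [ 0.6 -0.2 -0.1] grip 1.0029168655261778
```

step_arm(plan="-3.4 -1.4 0 0 100;-3.4 -1.4 0 0 100;-3.4 -1.4 0 0 100;-3.4 -1.4 0 0 100")

```text
time_s: 24.8
eef_pos: [453.7, -336.0, 175.9]
ee_rot: [-0.0, 0.647, 0.762, 0.0]
force: [-0.1, -0.2, -0.5]
grip_width: 1.003
```

```bash
python3 -c "
from h import *
im,d,i=look('wrist','slide_box'); look('wrist','tray')
go([452.5,-338.5,4],99.2)
"
```

```text
wrist slide_box 0.96 [274. 197.  72. 100.] z 32.1 rect c [ 452.  -338.6] size [57.9 84.2] long yaw 99.3 | circ [ 451.6 -338.1] 49.4
wrist slide_box 0.26 [487.  46. 122.  92.] z 5.0 rect c [ 601.4 -190.1] size [87.1 67.4] long yaw 9.0 | circ [ 600.1 -189.6] 53.1
wrist tray 0.83 [484.  46. 120.  87.] z 4.9 rect c [ 600.1 -190.2] size [84.1 67.4] long yaw 9.1 | circ [ 599.1 -190.5] 52.5
MOVE [-0.21 -0.17 17.23] twist 0.1 | at [ 453.8 -336.1  176.3] yaw 99.3 j [-0.84  0.45  1.46  0.    1.24 -1.01] t 25.0 F [-0.7  1.4  0.9] grip 1.0004211128432214
```

step_arm(plan="-0.22 -0.2 5 0 100;-0.22 -0.2 10 0 100;-0.22 -0.2 14 0 100;-0.22 -0.2 16.4 0 100;-0.22 -0.2 17.3 0 100;-0.22 -0.2 17.3 0 60;-0.22 -0.2 17.3 0 50;-0.22 -0.2 17.3 0 50;-0.22 -0.2 17.3 0 50;-0.22 -0.2 17.3 0 45", grip_force=40)

```text
time_s: 26.0
eef_pos: [452.5, -340.1, 4.8]
ee_rot: [0.002, 0.648, 0.762, -0.0]
force: [-0.2, 0.6, 7.5]
grip_width: 0.67
```

step_arm(plan="0 0 0 0 40;0 0 0 0 40;0 0 0 0 40;0 0 -1 0 40;0 0 -4 0 40;0 0 -7 0 40;0 0 -7 0 40;0 0 -7 0 40")

```text
time_s: 26.8
eef_pos: [451.8, -339.5, 73.7]
ee_rot: [0.0, 0.648, 0.762, -0.0]
force: [0.0, 0.4, -2.6]
grip_width: 0.671
```

```bash
python3 -c "
from h import *
im,d,i=look('wrist','slide_box'); look('wrist','tray')
look('scene','tray');look('top','tray')
go([598.5,-172,85],98.5)
"
```

```text
wrist slide_box 0.61 [279. 291. 164. 208.] z 100.8 rect c [ 452. -337.] size [59.  82.8] long yaw 99.0 | circ [ 452.3 -337.3] 49.5
wrist tray 0.84 [532.  40.  56.  79.] z 5.5 rect c [ 574.9 -208.5] size [29.7 39.7] long yaw 100.2 | circ [ 574.8 -208.8] 23.7
scene tray 0.8 [231. 269.  54.  39.] z 5.8 rect c [ 594.2 -171.4] size [ 91.6 114.4] long yaw 99.5 | circ [ 594.  -173.5] 68.7
scene tray 0.29 [355. 237.  26.  10.] z 7.0 rect c [594.9 175.1] size [76.6 52. ] long yaw 61.8 | circ [585.7 180.1] 39.0
top tray 0.73 [344. 157.  49.  38.] z 8.6 rect c [ 596.9 -169.7] size [ 83.5 106.8] long yaw 99.3 | circ [ 596.2 -169.1] 65.5
MOVE [14.16 17.18 -1.23] twist 0.7 | at [ 451.7 -339.3   72.6] yaw 99.2 j [-0.85  0.57  1.56  0.    1.01 -1.01] t 27.2 F [-0.3  0.6 -1.9] grip 0.6685639241581236
```

step_arm(plan="2.5 4.3 -3 0 40;4.5 8.6 -6 0 40;6 13 -6 0 40;6 17 -6 0 40;6 17 -6 0 40;6 17 -6 0 40;6 17 -6 0 40")

```text
time_s: 27.9
eef_pos: [609.1, -253.3, 132.7]
ee_rot: [-0.001, 0.648, 0.762, -0.0]
force: [-0.5, 0.4, -2.8]
grip_width: 0.673
```

```bash
python3 -c "
from h import *
cams.capture('wrist');cams.capture('wrist')
im,d,i=look('wrist','slide_box'); look('wrist','tray'); save('w10',im)
go([598.5,-171,40],99.2)
"
```

```text
wrist slide_box 0.6 [280. 292. 165. 209.] z 160.4 rect c [ 609.2 -251. ] size [59.1 82.4] long yaw 99.0 | circ [ 609.4 -251.2] 49.4
wrist tray 0.94 [280.  87. 122. 159.] z 5.1 rect c [ 596.9 -169.9] size [ 85.5 110.7] long yaw 99.3 | circ [ 597.9 -170. ] 67.9
MOVE [8.31 0.22 9.34] twist -0.0 | at [ 609.6 -253.3  133.4] yaw 99.2 j [-0.57  0.69  1.17  0.    1.28 -0.73] t 28.2 F [-0.1  0.7 -1.4] grip 0.6659495751676086
```

View pics/w10.png

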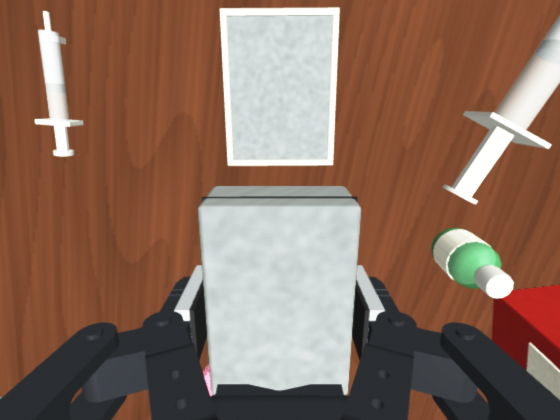

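The tray is at (280,87), and the held slide box at (280,292) is aligned with it. Both have long yaw about 99.2°.

step_arm(plan="4.5 0.1 1 0 40;8.2 0.1 3 0 40;8.2 0.1 7 0 40;8.2 0.1 9.5 0 40;8.2 0.1 11 0 40;8.2 0.1 11.8 0 40;8.2 0.1 12.1 0 40;8.2 0.1 12.1 0 40;8.2 0.1 12.1 0 40")

```text
time_s: 29.1
eef_pos: [598.3, -172.2, 13.2]
ee_rot: [0.001, 0.648, 0.762, 0.0]
force: [0.2, -0.6, -2.1]
grip_width: 0.672
```

step_arm(plan="0 0 0.15 0 40;0 0 0.15 0 40;0 0 0.15 0 40")

```text
time_s: 29.4
eef_pos: [597.9, -171.9, 10.8]
ee_rot: [0.0, 0.648, 0.762, 0.0]
force: [0.2, -0.1, -1.7]
grip_width: 0.674
```

step_arm(plan="0 0 0.15 0 40;0 0 0.15 0 40;0 0 0.15 0 40")

```text
time_s: 29.7
eef_pos: [597.7, -171.8, 9.0]
ee_rot: [-0.0, 0.648, 0.762, -0.0]
force: [-0.4, 0.9, -1.6]
grip_width: 0.673
```

step_arm(plan="0 0 0.1 0 40;0 0 0.1 0 40;0 0 0.1 0 40")

```text
time_s: 30.0
eef_pos: [597.8, -171.9, 8.1]
ee_rot: [0.0, 0.648, 0.762, -0.0]
force: [-0.5, -0.5, -2.1]
grip_width: 0.666
```

step_arm(plan="0 0 0.1 0 40;0 0 0.1 0 40;0 0 0.1 0 40")

```text
time_s: 30.3
eef_pos: [597.8, -171.9, 7.9]
ee_rot: [0.0, 0.648, 0.762, 0.0]
force: [-3.9, 1.2, 5.7]
grip_width: 0.669
```

Contact at 7.9, as predicted for the tray floor. Release and go for the carton.

step_arm(plan="0 0 -0.05 0 40;0 0 -0.05 0 80;0 0 -0.05 0 100;0 0 -0.05 0 100;0 0 -0.05 0 100;0 0 -3 0 100;0 0 -8 0 100;0 0 -13 0 100;0 0 -16 0 100;0 0 -16 0 100")

```text
time_s: 31.3
eef_pos: [599.4, -172.6, 172.2]
ee_rot: [0.004, 0.648, 0.762, 0.001]
force: [1.1, 0.3, -0.2]
grip_width: 0.998
```

```bash
python3 -c "
from h import *
cams.capture('wrist')
im,d,i=look('wrist','slide_box'); look('wrist','tray'); save('w11',im)
look('top','carton'); look('scene','carton')
go([602,10,165],93)
"
```

```text
wrist slide_box 0.72 [279. 193.  73. 102.] z 35.1 rect c [ 598.9 -170.1] size [58.1 83.4] long yaw 99.2 | circ [ 598.9 -170. ] 49.7
wrist tray 0.85 [278. 188.  98. 117.] z 5.8 rect c [ 597.  -169.7] size [ 82.7 107.6] long yaw 99.7 | circ [ 597.2 -169.7] 66.6
top carton 0.81 [271. 152.  24.  23.] z 34.2 rect c [601.8  10.9] size [40.5 61.9] long yaw 94.3 | circ [600.8  11. ] 35.7
scene carton 0.95 [300. 247.  24.  18.] z 31.0 rect c [603.7   8.7] size [41.5 62.7] long yaw 95.8 | circ [604.7   8.7] 35.0
MOVE [17.87  3.35  0.15] twist 6.2 | at [ 597.6 -171.8  166.4] yaw 99.2 j [-0.47  0.58  1.27 -0.    1.29 -0.63] t 31.75 F [ 0.8  0.3 -0. ] grip 1.0002948245126633
```

View pics/w11.png

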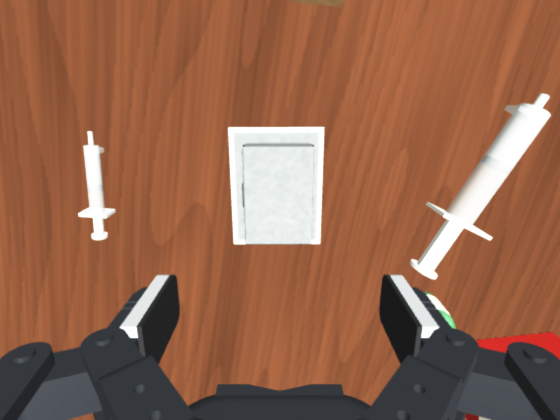

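The slide box lies flat inside the lip (top z 35.1, expected 35), at (279,193). On to the carton.

step_arm(plan="17.9 3.2 0 4.2 100;17.9 3.2 0 4.2 100;17.9 3.2 0 4.2 100;17.9 3.2 0 4.2 100;17.9 3.2 0 4.2 100;17.9 3.2 0 4.2 100;17.9 3.2 0 4.2 100")

```text
time_s: 32.45
eef_pos: [600.6, 8.9, 166.9]
ee_rot: [-0.0, 0.676, 0.737, -0.0]
force: [0.3, -0.5, 0.4]
grip_width: 0.997
```

```bash
python3 -c "
from h import *
cams.capture('wrist')
im,d,i=look('wrist','carton')
go([602,10,2],95)
"
```

```text
wrist carton 0.75 [282. 193.  53.  81.] z 30.2 rect c [602.2  11.7] size [40.3 62.3] long yaw 94.6 | circ [602.   11.6] 36.1
MOVE [ 0.1   0.15 16.5 ] twist -0.0 | at [600.6   8.8 167. ] yaw 95.0 j [-0.18  0.53  1.35 -0.    1.26 -0.27] t 32.6 F [ 0.1 -0.3  0.6] grip 0.9981103747027501
```

step_arm(plan="0.27 0.17 5 0.3 100;0.27 0.17 10 0.3 100;0.27 0.17 14 0.3 100;0.27 0.17 15.6 0.3 100;0.27 0.17 16.3 0.3 90;0.27 0.17 16.3 0.3 60;0.27 0.17 16.3 0.3 40;0.27 0.17 16.3 0.3 30;0.27 0.17 16.3 0.3 30;0.27 0.17 16.3 0.3 25", grip_force=30)

```text
time_s: 33.6
eef_pos: [603.0, 12.5, 5.7]
ee_rot: [0.001, 0.677, 0.736, 0.001]
force: [-0.4, -0.6, 6.7]
grip_width: 0.464
```

step_arm(plan="0 0 0 0 20;0 0 0 0 20;0 0 0 0 20;0 0 -1 0 20;0 0 -4 0 20;0 0 -8 0 20;0 0 -11 0 20;0 0 -11 0 20")

```text
time_s: 34.4
eef_pos: [604.0, 12.6, 119.4]
ee_rot: [0.004, 0.677, 0.736, 0.002]
force: [0.1, -0.8, 0.0]
grip_width: 0.464
```

```bash
python3 -c "
from h import *
cams.capture('wrist');cams.capture('wrist')
im,d,i=look('wrist','carton')
go([611,-252,135],99.2)
"
```

```text
wrist carton 0.55 [279. 295. 109. 163.] z 139.1 rect c [602.8  12.1] size [40.5 63.3] long yaw 94.6 | circ [602.6  12.2] 36.6
MOVE [-26.48  -1.23  -2.2 ] twist -4.5 | at [601.4  12.9 113.1] yaw 94.7 j [-0.17  0.59  1.4   0.    1.15 -0.26] t 34.6 F [-0.4 -0.6 -0.1] grip 0.4649317005507656
```

step_arm(plan="-26.5 -1.2 -2.2 -4.5 20;-26.5 -1.2 -2.2 -4.5 20;-26.5 -1.2 -2.2 -4.5 20;-26.5 -1.2 -2.2 -4.5 20;-26.5 -1.2 -2.2 -4.5 20;-26.5 -1.2 -2.2 -4.5 20;-26.5 -1.2 -2.2 -4.5 20;-26.5 -1.2 -2.2 -4.5 20")

```text
time_s: 35.4
eef_pos: [611.8, -251.0, 135.0]
ee_rot: [-0.001, 0.648, 0.762, 0.0]
force: [0.5, 0.5, 0.1]
grip_width: 0.462
```

```bash
python3 -c "
from h import *
cams.capture('wrist');cams.capture('wrist')
im,d,i=look('wrist','carton'); look('wrist','slide_box'); look('wrist','tray'); save('w12',im)
go([598.5,-170,60],99.2)
"
```

```text
wrist carton 0.61 [278. 295. 109. 162.] z 160.0 rect c [ 613.1 -251. ] size [40.7 63.3] long yaw 99.4 | circ [ 613.3 -251. ] 36.6
wrist slide_box 0.76 [276.  94.  94. 135.] z 35.2 rect c [ 598.5 -170.6] size [58.7 83.7] long yaw 99.3 | circ [ 598.3 -170.6] 49.8
wrist slide_box 0.73 [277.  90. 119. 159.] z 6.0 rect c [ 596.8 -169.9] size [ 83.  108.6] long yaw 99.3 | circ [ 597.2 -170.1] 67.3
wrist tray 0.97 [276.  90. 119. 154.] z 6.1 rect c [ 597.  -169.6] size [ 83.2 108.7] long yaw 99.2 | circ [ 596.7 -170.2] 67.2
MOVE [ 8.28 -0.03  7.62] twist 0.1 | at [ 612.1 -251.7  136.2] yaw 99.3 j [-0.57  0.69  1.16  0.    1.29 -0.73] t 35.8 F [ 0.2 -0.3  0.6] grip 0.4596431574774308
```

View pics/w12.png

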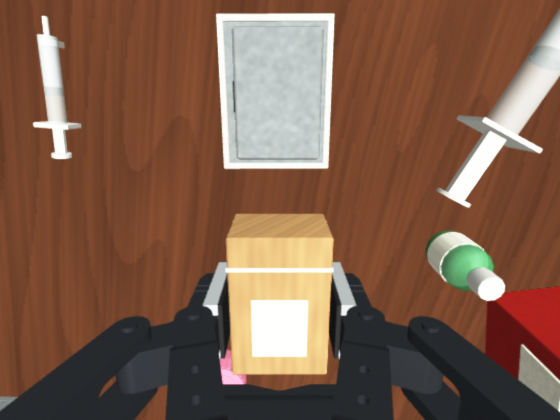

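The carton at (278,295) is aligned with the slide box at (276,94).

step_arm(plan="4.5 -0.15 1 0 20;8.2 -0.15 3 0 20;8.2 -0.15 6 0 20;8.2 -0.15 8 0 20;8.2 -0.15 8.8 0 20;8.2 -0.15 9 0 20;8.2 -0.15 9 0 20;8.2 -0.15 9 0 20")

```text
time_s: 36.6
eef_pos: [597.9, -172.0, 47.3]
ee_rot: [0.001, 0.648, 0.762, 0.0]
force: [1.3, -0.1, 0.3]
grip_width: 0.464
```

step_arm(plan="0 0 0.15 0 20;0 0 0.15 0 20;0 0 0.15 0 20")

```text
time_s: 36.9
eef_pos: [597.4, -171.7, 44.8]
ee_rot: [0.0, 0.648, 0.762, 0.0]
force: [-0.3, -0.3, 0.0]
grip_width: 0.462
```

step_arm(plan="0 0 0.15 0 20;0 0 0.15 0 20;0 0 0.15 0 20")

```text
time_s: 37.2
eef_pos: [597.3, -171.6, 43.1]
ee_rot: [-0.0, 0.648, 0.762, -0.0]
force: [-0.1, 0.4, -0.9]
grip_width: 0.46
```

```bash
python3 -c "
from h import *
look('wrist','carton'); look('scene','slide_box')
go([598.5,-170,60],99.2)
"
```

```text
scene slide_box 0.97 [231. 268.  44.  26.] z 35.9 rect c [ 598.5 -172.6] size [60.6 84.9] long yaw 99.1 | circ [ 598.5 -173.2] 49.4
MOVE [ 0.14  0.14 -1.68] twist 0.0 | at [ 597.4 -171.6   43.2] yaw 99.2 j [-0.47  0.71  1.39  0.    1.04 -0.63] t 37.4 F [ 0.   0.8 -0.5] grip 0.4610004547198246
```

step_arm(plan="0 0.03 0.1 0 20;0 0.03 0.15 0 20;0 0.03 0.15 0 20")

```text
time_s: 37.7
eef_pos: [597.6, -171.5, 41.5]
ee_rot: [-0.0, 0.648, 0.762, -0.0]
force: [0.2, -0.6, -1.0]
grip_width: 0.459
```

step_arm(plan="0 0 0.1 0 20;0 0 0.1 0 20;0 0 0.1 0 20")

```text
time_s: 38.0
eef_pos: [597.8, -171.6, 40.7]
ee_rot: [0.0, 0.648, 0.762, 0.0]
force: [-0.6, 1.0, 0.7]
grip_width: 0.467
```

step_arm(plan="0 0 0.05 0 20;0 0 0.05 0 20;0 0 0.05 0 20")

```text
time_s: 38.3
eef_pos: [597.8, -171.6, 40.7]
ee_rot: [0.0, 0.648, 0.762, 0.0]
force: [-2.1, 1.1, 4.7]
grip_width: 0.464
```

Contact at 40.7, against 40.9 predicted. Release, lift and check.

step_arm(plan="0 0 -0.03 0 20;0 0 -0.03 0 60;0 0 -0.03 0 80;0 0 -0.03 0 80;0 0 -0.03 0 80;0 0 -2 0 80;0 0 -6 0 80;0 0 -11 0 80;0 0 -15 0 80;0 0 -15 0 80")

```text
time_s: 39.3
eef_pos: [599.6, -172.4, 196.4]
ee_rot: [0.005, 0.648, 0.762, 0.001]
force: [0.3, 0.3, -0.4]
grip_width: 0.8
```

```bash
python3 -c "
from h import *
cams.capture('wrist');cams.capture('wrist')
im,d,i=look('wrist','carton'); look('wrist','slide_box'); look('wrist','tray')
s,_,_=look('scene','pot_small'); look('scene','carton');look('top','pot_small')
a=cv2.resize(s[190:290,190:390],(800,400),interpolation=cv2.INTER_CUBIC); save('w13',a)
save('w13b',np.hstack([im[60:360,130:430]]))
v=np.vstack([cv2.resize(a,(560,280)),im[90:360]]); save('w13c',v)
go([598.5,-170,60],99.2)
"
```

```text
wrist carton 0.9 [278. 200.  53.  83.] z 65.2 rect c [ 599.  -172.3] size [40.  62.7] long yaw 99.3 | circ [ 599.1 -171.9] 36.1
wrist slide_box 0.95 [279. 192.  71.  99.] z 35.1 rect c [ 598.9 -170.2] size [58.1 83.8] long yaw 99.2 | circ [ 599.5 -169.7] 49.6
wrist tray 0.85 [280. 183.  91. 108.] z 5.9 rect c [ 597.1 -170.3] size [ 82.6 108.4] long yaw 99.8 | circ [ 596.6 -170.3] 67.1
scene pot_small 0.84 [120. 285.  17.  23.] z 33.1 rect c [ 589.  -422.5] size [43.2 40. ] long yaw 37.7 | circ [ 589.2 -421.8] 22.6
scene pot_small 0.57 [357. 208.  15.  18.] z 106.1 rect c [582.9 179.6] size [41.9 42.3] long yaw 154.4 | circ [582.6 180.1] 22.2
scene carton 0.95 [226. 252.  30.  25.] z 65.9 rect c [ 598.8 -175.2] size [42.8 62.9] long yaw 98.7 | circ [ 598.  -175.3] 35.9
scene carton 0.45 [229. 268.  42.  25.] z 35.3 rect c [ 599.8 -172.9] size [59.  85.3] long yaw 99.2 | circ [ 599.8 -173.4] 48.8
top pot_small 0.65 [188. 154.  24.  19.] z 109.3 rect c [582.7 183. ] size [42.  41.4] long yaw 3.4 | circ [583.2 182.7] 21.8
MOVE [ 0.14  0.11 13.  ] twist 0.0 | at [ 597.6 -171.6  190. ] yaw 99.2 j [-0.47  0.56  1.24 -0.    1.34 -0.63] t 40.0 F [ 0.1 -0.2 -0.2] grip 0.8010860344988654
```

View pics/w13c.png

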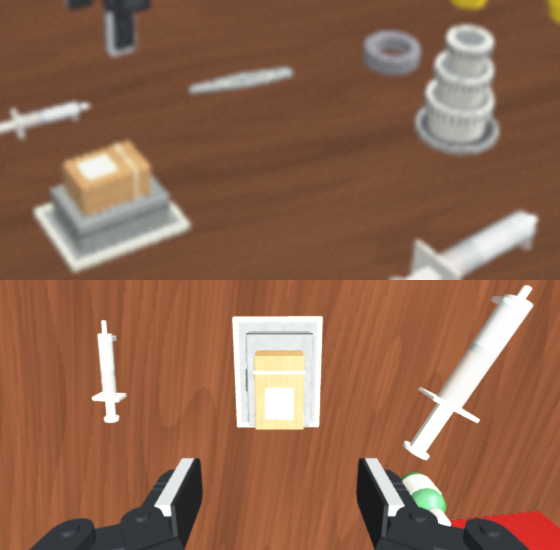

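Both stacks stand free: carton on slide box at (105,175), pot stack at (458,90). Handing in.

```bash
python3 -c "
from h import *
print(workorder.finish_job())"
```

```text
the job is handed in; nothing more can be done
None
```

Both stacks are packed and standing free, and the job was handed in at about 40 s of the 115 s allowed. The yellow and pink look-alikes were left where they stood.

- **Pots:** the large, medium and small white pots are on the round stand. The wrist camera read the rims at z 40.4 and 74.6 mm and the small pot's top at 105.3 mm, against 41.5, 75.5 and 105 expected, so each sits flat. Their centres agree to about 1 mm.
- **Boxes:** the slide box lies flat inside the tray's lip (top 35.1 mm, 35 expected) with the carton on it (top 65.2 mm, 65 expected). Tray and both boxes have their long sides at about 99.2 to 99.8°.
- **Centring:** the carton measures about 2 mm off the slide box's centre along the long side.
- **Disagreements:** the top camera read heights 3 to 4 mm too high throughout. Scene-camera positions differed from the wrist camera's by up to 3 mm, so I placed everything by the wrist camera and by contact force.
- **Forces:** the highest wrist force reported was about 24 N, when setting down the large pot.

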